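Return the loose solder spool to the free place of its rack

ROBOT

A 6-joint arm with a two-finger parallel gripper is mounted at the origin on a cart in front of the work surface, level with it; the furniture and walls round the work are solid. World frame = base frame: x ahead of the robot, y to its left, z up, the work surface at z = 0. Lengths are in m, angles in rad, forces in N, time in s.
With the tool pointing down it reaches from about 0.3 to 0.775 m from the base axis. Payload 14.6 kg.
Tool frame: the origin (TCP) lies at the very end of the fingers, on their centre line; the grasp point (between the pads) lies 19 mm behind it; z points along the fingers, y is the line along which they close (so a half turn about z gives the same grasp; the last joint's range is limited). The gripper opens to 94 mm and grips with 3 to 60 N. Pads are 16 mm wide; open, the fingers measure 119 mm over their backs; the gripper's body (75 mm by 177 mm) begins 78 mm behind the grasp point.
Start: joints at [1.087, 0.3, 1.521, -0, 1.321, -0.067], TCP at [0.223, 0.503, 0.176] pointing down, gripper open.
Joint ranges: [-3.03, 3.03], [-0.79, 2.21], [0.23, 2.52], [-1.04, 4.18], [0, 3.07], [-2.55, 2.55]. Speed limits (rad/s): [2.22, 2.22, 2.57, 3.14, 3.14, 3.14].

INTERFACE

Orientations are given as a rotation vector (axis times angle).
In Python, from station import ctrl, optics, ticket gives the robot as it stands.
- The arm moves only by the tool play_rows, never from a script. Its argument "steps" is a list of rows, each a list of 2 entries, a list of its own where there are three numbers: the shift along the world's x, y, z in cm, then the turn, a rotation vector about the world's x, y, z in degrees. In form: [[[dx, dy, dz], [wx, wy, wz]], ...]. A call has 1 to 8 rows; each row is the pose to reach, as a shift and turn from the pose commanded when the call began; what a row does not reach only later rows make up. A row lasts 1/12 s, in which the tool goes at most 41.7 mm and 7.16 degrees, less where a joint would pass 70% of its speed; a pose out of reach is approached as far as the arm can. A call with a gripper value outside its range is refused whole. "gripper" is the opening, from 0 (shut) to 1 (fully open), set as the call begins (left out, the last holds). The fingers move at their own pace and stop on an object; the grip force is fixed at half the most. Time passes only in rows, so rows that repeat a pose let the fingers close. It gives the time, the measured TCP pose, the force, the opening and the grip force at its end, in the units of the state.
- ctrl.observe(): the state, without advancing time (a new reading comes with each control period).
- optics.camera(name): name is "scene" or "side" or "wrist"; returns the picture (420x560x3 uint8, red, green, blue); there is no depth.
- optics.get_calibration(name): a dict with "fov_y" (degrees; the focal length in pixels is half the picture's height over the tangent of half this angle, whatever the lens; pixels are square), "cx", "cy" (the principal point, pixels), "R" (3x3) and "t" (3): a world point X has camera coordinates R X + t. Camera axes: x right, y down, z forward; pixel columns grow to the right and rows downward; lengths in m; the calibration is good to about 2 mm. The wrist camera is an equidistant fisheye: a pixel r from the principal point sees the ray r / f radians off the axis. A picture is of the moment at which its call begins: read the wrist's pose just before it. get_calibration takes no time and is no camera call; for the wrist camera it gives the pose at the moment of the call.
- ticket.sign_off(): hands the job in; it is judged then, once.
The state is a dict: "clock": time; "qpos": joint angles; "qd": joint speeds; "tau": joint torques, N m; "position": TCP position; "orientation": TCP orientation; "force": force on the tool from outside, world axes, zero at the start; "wrist_torque": the same for the moment, N m; "opening": finger opening in m; "grasp_force": force on a finger pad.
Only numpy, scipy, OpenCV 4.12 (cv2) and the standard library are available. Lean on these libraries where they do the work, as an engineer would, in place of code of your own. Each camera call takes 0.05 s, during which the arm holds its last target. There are 200 camera calls.

TASK

A spool of solder has been left out on the bench. Stand it upright in the one free place of the three-place spool rack, down on the floor of the well, and leave the two spools that are already in the rack in their places.

Things in the scene. Friction and masses are not known exactly. Their poses are not given: they have to be found in the camera images.
- spool_rack: Flat, nearly white metal plate fixed on the bench, 92 x 290 x 15 mm (x, y, z), three round wells in a row along its y axis, 95 mm apart. Origin: centre of its underside, z up. Two wells hold a spool, one is empty; which one varies. A wall shelf hangs 0.49 m over the back of the bench, behind the rack: carry the spool low, its underside 80 to 100 mm above the bench.
- place_left (a point): Left well of the rack, farthest from the robot (towards the rack's +y end). The point is the centre of the well's floor, 5 mm above the bench; well diameter 72 mm, depth 10 mm.
- place_middle (a point): Middle well of the rack. The point is the centre of the well's floor, 5 mm above the bench; well diameter 72 mm, depth 10 mm.
- place_right (a point): Right well of the rack, nearest the robot (towards the rack's -y end). The point is the centre of the well's floor, 5 mm above the bench; well diameter 72 mm, depth 10 mm.
- loose_spool_center (a point): Blue-flanged spool of solder wire standing upright on its flange, 55 mm diameter, 50 mm high, 0.28 kg (varies); treat it as a solid cylinder to grip. The point is its centre, 25 mm above its underside; z is its axis. The one left out on the open bench, right of the rack. In a well it has 8 mm of play all round and stands 40 mm above the rack, so hold it by its upper half.
- stored_spool_1_center (a point): Blue-flanged spool of solder wire standing upright on its flange, 55 mm diameter, 50 mm high, 0.28 kg (varies); treat it as a solid cylinder to grip. The point is its centre, 25 mm above its underside; z is its axis. One of the two standing in the rack.
- stored_spool_2_center (a point): Blue-flanged spool of solder wire standing upright on its flange, 55 mm diameter, 50 mm high, 0.28 kg (varies); treat it as a solid cylinder to grip. The point is its centre, 25 mm above its underside; z is its axis. The other of the two standing in the rack.
There are look-alikes about, which are no part of the job. What is shaped like the part that bears loose_spool_center but orange is not meant. What is shaped like the part that bears stored_spool_1_center but pink is not meant.

How it is judged:
By the outcome, as a careful person would: the job done as asked, in the order asked, and still so for the second after the job is handed in, with the robot touching nothing.
It also fails if it takes over 35 s, if anything falls off the work surface, if the arm or the gripper's body presses on something with over 40 N, if the wrist force passes 120 N, or if a joint passes its speed limit or range.

## Working session

There is one attempt and no reset: what is moved stays moved. The work goes in short steps, Python scripts to look and compute and a tool call to move; the robot and the scene stay as the last step left them, time stands still between calls to the robot, and variables do not carry over. Pictures are saved under pics/ and viewed, at most 10 in all, crops included, and the job is handed in when it is done.

Besides the shell and the picture viewer there is one more tool, called after "Emit:" as name(argument=value, ...) on one line, values as JSON. play_rows: Moves the arm, as the interface text tells. Its arguments: {"type":"object","properties":{"steps":{"type":"array","items":{"type":"array"}},"gripper":{"type":"number"}},"required":["steps"]}

```bash
mkdir -p pics; ls; python3 - <<'E'
from station import ctrl, optics
import cv2, numpy as np
ims=[]
for n in ("scene","side","wrist"):
    c=optics.get_calibration(n); im=optics.camera(n)[:,:,::-1]
    np.save(f"pics/{n}0.npy",im); ims.append(im)
    print(n,c)
cv2.imwrite("pics/a.png",cv2.resize(ims[0],(800,600),interpolation=cv2.INTER_CUBIC))
cv2.imwrite("pics/b.png",cv2.resize(ims[1],(800,600),interpolation=cv2.INTER_CUBIC))
print(ctrl.observe())
E
```

```text
pics
scene {'fov_y': 52.17570125621853, 'cx': 283.3778063875254, 'cy': 218.80692914334196, 'R': array([[-0.87942695, -0.47575109,  0.01640541],
       [-0.21480052,  0.36583288, -0.90555345],
       [ 0.42481641, -0.799892  , -0.42391487]]), 't': array([0.51890912, 0.03501402, 0.95978328])}
side {'fov_y': 47.45643575628978, 'cx': 282.0324465952561, 'cy': 206.55890817268, 'R': array([[-0.98392824, -0.17829862, -0.00973781],
       [-0.07365316,  0.45491967, -0.88748144],
       [ 0.16266664, -0.87250083, -0.46074057]]), 't': array([ 0.48377304, -0.05089557,  1.10824936])}
wrist {'fov_y': 65.70646984690485, 'cx': 272.03706596107133, 'cy': 211.28536599024324, 'R': array([[ 0.4046728 ,  0.91446071, -0.00123614],
       [ 0.87620389, -0.38735553,  0.28674456],
       [ 0.2617378 , -0.11712084, -0.95800628]]), 't': array([-0.55029286, -0.03110787,  0.39437844])}
{'clock': 0.15, 'qpos': array([ 1.08741602e+00,  3.00370392e-01,  1.52142143e+00,  3.31724260e-06,
        1.32071708e+00, -6.66012678e-02]), 'qd': array([-6.99336935e-05, -2.19156632e-03, -1.51462459e-03,  4.88442774e-04,
       -2.05111378e-04, -5.62581368e-04]), 'tau': array([ 1.88646802e-03, -5.31956148e+01, -3.52822208e+01,  7.08797202e-02,
        2.36148073e-02, -7.08265975e-05]), 'position': array([0.22254668, 0.50271703, 0.17540913]), 'orientation': array([-6.49896004e-01, -3.07337844e+00,  1.38368625e-03]), 'force': array([1.27426907, 0.88301363, 0.25560643]), 'wrist_torque': array([-0.02232681, -0.00912129,  0.0314614 ]), 'grasp_force': 0.0, 'opening': 0.0941546464245368}
```

View pics/a.png

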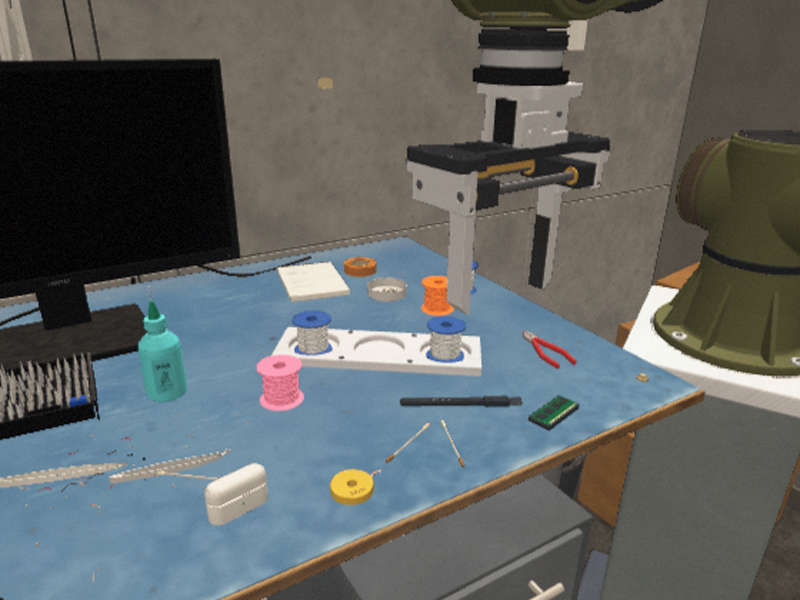

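View pics/b.png

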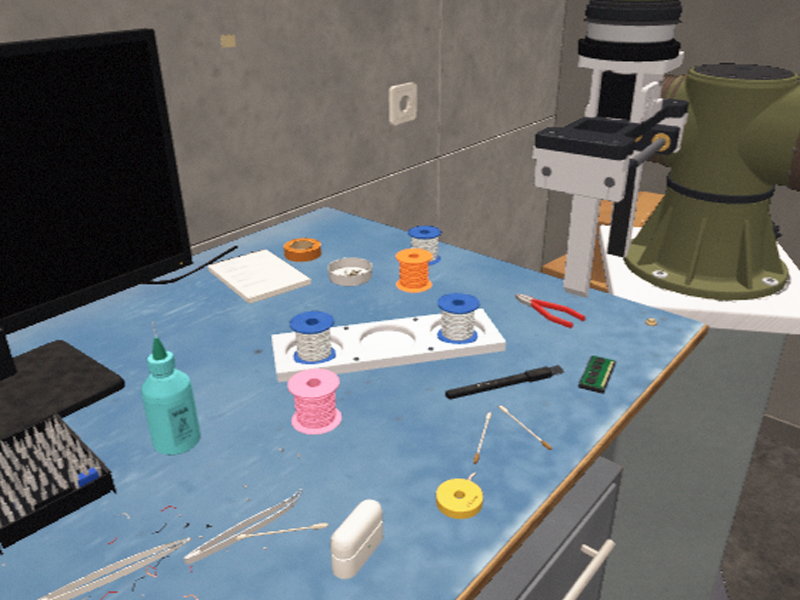

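Free well: the middle one, seen at about scene (378,345) and side (387,338) in the enlarged pictures. Candidates for the loose spool:
- Blue, at side (424,232) and scene (473,265, half hidden by a finger): standing on open bench, right and blue, so it fits.
- Orange, at side (413,257): a look-alike.
- Pink, at side (314,383): a look-alike.
- Two blue ones at side (312,322) and (458,303): these stand in the rack.

```bash
cat > h.py <<'E'
from station import ctrl, optics
import cv2, numpy as np
def ray(c,px,fish=False):
    px=np.atleast_2d(px).astype(float); f=210/np.tan(np.radians(c['fov_y']/2))
    d=(px-[c['cx'],c['cy']])/f
    if fish:
        r=np.linalg.norm(d,axis=1,keepdims=True)+1e-12
        v=np.hstack([d/r*np.sin(r),np.cos(r)])
    else: v=np.hstack([d,np.ones((len(d),1))])
    return -c['R'].T@c['t'], v@c['R']
def onplane(c,px,z,fish=False):
    o,v=ray(c,px,fish); s=(z-o[2])/v[:,2]; return (o+s[:,None]*v)[:,:2]
def blobs(im,lo,hi,amin=40):
    m=cv2.inRange(cv2.cvtColor(im,cv2.COLOR_BGR2HSV),lo,hi)
    cs,_=cv2.findContours(m,cv2.RETR_EXTERNAL,cv2.CHAIN_APPROX_NONE)
    return [k for k in cs if cv2.contourArea(k)>amin]
COL={'blue':((106,150,60),(125,255,255)),'orange':((5,180,120),(16,255,255)),'pink':((160,60,120),(179,255,255)),'white':((0,0,165),(179,40,255))}
E
python3 - <<'E'
from h import *
for n in ("scene","side","wrist"):
    im=np.load(f"pics/{n}0.npy"); c=optics.get_calibration(n); w=n=="wrist"
    for k,(lo,hi) in COL.items():
        for b in blobs(im,lo,hi,400 if k=='white' else 40):
            x,y,ww,h=cv2.boundingRect(b); P=onplane(c,b[:,0],.015 if k=='white' else .052,w).astype(np.float32)
            (cc,r)=cv2.minEnclosingCircle(P)
            print(n,k,(x,y,ww,h),np.round(cc,3),round(r,3), cv2.minAreaRect(P) if k=='white' else '')
s=np.load("pics/side0.npy")[140:245,215:375]; w=np.load("pics/wrist0.npy")
cv2.imwrite("pics/c.png",np.vstack([cv2.resize(s,(480,300),interpolation=2),cv2.resize(w,(480,300))[:300]]))
E
```

```text
scene blue (49, 277, 12, 8) [0.637 0.67 ] 0.011 
scene orange (295, 194, 22, 26) [0.424 0.202] 0.072 
scene pink (180, 249, 33, 39) [0.478 0.531] 0.062 
scene white (144, 324, 42, 43) [0.42  0.665] 0.044 ((0.41817888617515564, 0.6644397974014282), (0.05771427974104881, 0.07947500050067902), 44.779579162597656)
scene white (190, 229, 147, 34) [0.449 0.34 ] 0.153 ((0.44897890090942383, 0.3423001170158386), (0.2910952866077423, 0.1201641634106636), 24.342721939086914)
scene white (436, 200, 124, 92) [0.061 0.08 ] 0.206 ((0.07091140002012253, 0.08753776550292969), (0.20784232020378113, 0.4049522876739502), 32.300514221191406)
scene white (195, 183, 50, 28) [0.683 0.179] 0.095 ((0.6833088994026184, 0.17897982895374298), (0.10442493855953217, 0.16290590167045593), 47.46994400024414)
side blue (55, 328, 14, 13) [0.654 0.673] 0.011 
side blue (203, 218, 30, 15) [0.539 0.372] 0.028 
side blue (307, 205, 28, 14) [0.366 0.294] 0.027 
side blue (286, 158, 23, 9) [0.446 0.058] 0.028 
side orange (278, 175, 23, 29) [0.439 0.201] 0.068 
side orange (199, 167, 25, 16) [0.621 0.158] 0.043 
side pink 
[... 1475 characters left out ...]
 21) [0.424 0.2  ] 0.028 
wrist pink (327, 362, 38, 24) [0.499 0.493] 0.031 
wrist white (190, 363, 129, 39) [0.499 0.353] 0.108 ((0.5019773840904236, 0.3511523902416229), (0.20524461567401886, 0.08883044868707657), 66.22345733642578)
wrist white (177, 304, 50, 33) [0.357 0.339] 0.04 ((0.3606027066707611, 0.330217570066452), (0.07906423509120941, 0.024735035374760628), 23.825130462646484)
wrist white (484, 289, 55, 75) [0.604 0.808] 0.121 ((0.6227921843528748, 0.7752259969711304), (0.24162445962429047, 0.0838363990187645), 30.222211837768555)
wrist white (0, 131, 39, 136) [0.06 0.1 ] 0.116 ((0.0912780910730362, 0.1359575092792511), (0.095370352268219, 0.23143993318080902), 49.79465103149414)
```

View pics/c.png

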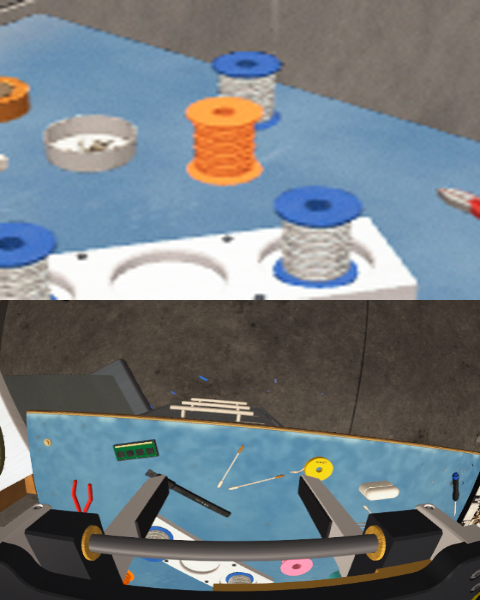

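The crop confirms it: the blue spool at crop (247,65), side px (297,162), stands on open bench just behind the orange one. Next I check where the bench edge and wall lie before planning the approach.

```bash
python3 - <<'E'
from h import *
c=optics.get_calibration("side")
print("edge",onplane(c,np.array([[330,208],[424,240],[560,280],[705,325],[470,600]])*.7,0).round(3))
print("orange top",onplane(c,[289.5,179.5],.05),"loose",onplane(c,[297,162],.05), "pink",onplane(c,[314*.7,383*.7],.05))
print("wall line base left/right", onplane(c,np.array([[190,262],[330,208]])*.7,0))
c=optics.get_calibration("scene")
print("edge",onplane(c,np.array([[405,238],[500,288],[600,343],[700,393],[240,262]])*.7/1.0,0).round(3))
# wall plane through bench edge: height of the shelf-free line etc.
E
```

```text
edge [[ 0.668 -0.161]
 [ 0.459 -0.028]
 [ 0.226  0.097]
 [ 0.034  0.207]
 [ 0.31   0.7  ]]
orange top [[0.44694797 0.1543934 ]] loose [[0.44604374 0.053916  ]] pink [[0.4979891  0.49738754]]
wall line base left/right [[ 0.82844024  0.12519461]
 [ 0.66809354 -0.16056966]]
edge [[ 0.674 -0.156]
 [ 0.388  0.009]
 [ 0.18   0.136]
 [ 0.034  0.213]
 [ 0.882  0.148]]
```

Emit:
play_rows(steps=[[[1,-3.3,0],[0,0,-6.6]],[[2,-6.6,0],[0,0,-13.2]],[[3,-9.9,0],[0,0,-19.8]],[[4,-13.2,0],[0,0,-26.4]],[[5,-16.5,0],[0,0,-33]],[[6,-19.8,0],[0,0,-39.6]],[[7,-23.1,0],[0,0,-46.2]],[[8,-26.4,0],[0,0,-52.8]]], gripper=1)

```text
clock: 0.82
position: [0.3026, 0.2373, 0.1758]
orientation: [1.955, 2.459, 0.0]
force: [1.0, 0.0, -0.5]
opening: 0.0938
grasp_force: 0.0
```

Emit:
play_rows(steps=[[[1,-3.3,0],[0,0,-6.6]],[[2,-6.6,0],[0,0,-13.2]],[[3,-9.9,0],[0,0,-19.8]],[[4,-13.2,0],[0,0,-26.4]],[[5,-16.5,0],[0,0,-33]],[[6,-19.8,0],[0,0,-39.6]],[[7,-23.1,0],[0,0,-46.2]],[[8,-26.4,0],[0,0,-52.8]]])

```text
clock: 1.48
position: [0.3827, -0.0269, 0.1759]
orientation: [2.845, 1.332, 0.0]
force: [0.9, 0.7, -0.2]
opening: 0.0941
grasp_force: 0.0
```

```bash
python3 - <<'E'
from h import *
s=ctrl.observe(); print(s['clock'],s['position'],s['orientation'],s['qpos'])
for n in ("wrist","side","scene"):
    c=optics.get_calibration(n); im=np.ascontiguousarray(optics.camera(n)[:,:,::-1]); w=n=="wrist"
    for k in ('blue','orange'):
        for b in blobs(im,*COL[k]):
            P=onplane(c,b[:,0],.0495,w).astype(np.float32); cc,r=cv2.minEnclosingCircle(P)
            print(n,k,cv2.boundingRect(b),np.round(cc,4),round(r,4))
    if w: cv2.imwrite("pics/d.png",im)
E
```

```text
1.4833 [ 0.38269479 -0.02689425  0.17593473] [2.84498534e+00 1.33214054e+00 4.89137800e-04] [-1.65737571e-01 -8.28090556e-02  1.94509432e+00  3.89832115e-05
  1.27895486e+00  5.29208186e-01]
wrist blue (246, 74, 54, 53) [0.4487 0.051 ] 0.0275
wrist blue (85, 0, 34, 31) [0.3736 0.2648] 0.0236
wrist blue (62, 0, 38, 23) [0.363  0.3002] 0.0281
wrist orange (212, 39, 27, 19) [0.4474 0.1254] 0.0158
wrist orange (205, 23, 16, 16) [0.4505 0.1491] 0.0087
wrist orange (377, 0, 35, 20) [0.6214 0.0529] 0.0206
side blue (55, 328, 14, 13) [0.6558 0.6704] 0.0111
side blue (203, 218, 30, 15) [0.541  0.3683] 0.0277
side blue (307, 205, 28, 14) [0.3662 0.2889] 0.0276
side blue (286, 158, 23, 9) [0.4472 0.0524] 0.0279
side orange (278, 175, 23, 29) [0.4396 0.1963] 0.0683
side orange (199, 167, 25, 16) [0.623  0.1526] 0.0433
scene blue (49, 277, 12, 8) [0.6411 0.6679] 0.0113
scene blue (314, 182, 20, 7) [0.4459 0.0546] 0.0246
scene orange (295, 194, 23, 26) [0.427  0.1969] 0.0729
```

View pics/d.png

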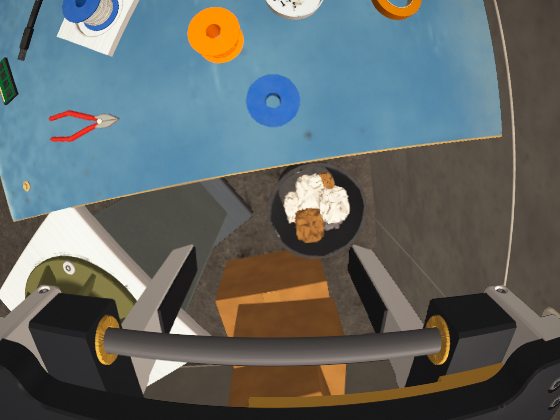

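The wrist picture shows the loose blue spool at (273,100), upright with clear bench around it and the orange one at (215,34). The wrist fit gives (0.449, 0.051) with radius 27.5 mm, and the side view agrees within 2 mm.

Emit:
play_rows(steps=[[[2.2,2.6,-2.2],[0,0,0]],[[4.4,5.2,-4.4],[0,0,0]],[[6.6,7.7,-6.6],[0,0,0]],[[6.6,7.7,-8.5],[0,0,0]],[[6.6,7.7,-11],[0,0,0]],[[6.6,7.7,-13.5],[0,0,0]],[[6.6,7.7,-15.4],[0,0,0]],[[6.6,7.7,-15.4],[0,0,0]]])

```text
clock: 2.3
position: [0.4462, 0.053, 0.0188]
orientation: [-2.837, -1.344, 0.008]
force: [-0.6, -0.5, 0.4]
opening: 0.0942
grasp_force: 0.0
```

Emit:
play_rows(steps=[[[0,0,0],[0,0,0]],[[0,0,0],[0,0,0]],[[0,0,0],[0,0,0]],[[0,0,0],[0,0,0]],[[0,0,0],[0,0,0]],[[0,0,0],[0,0,0]]], gripper=0)

```text
clock: 2.8
position: [0.4489, 0.0519, 0.0224]
orientation: [2.841, 1.34, 0.001]
force: [-0.4, -0.2, 0.4]
opening: 0.0577
grasp_force: 0.0
```

Emit:
play_rows(steps=[[[0,0,0],[0,0,0]],[[0,0,0],[0,0,0]],[[0,0,0],[0,0,0]],[[0,0,0],[0,0,0]]])

```text
clock: 3.13
position: [0.4487, 0.0519, 0.0218]
orientation: [-2.841, -1.34, 0.0]
force: [-0.7, -0.2, 0.2]
opening: 0.0306
grasp_force: 0.0
```

```bash
python3 - <<'E'
from h import *
s=ctrl.observe(); print(s['clock'],s['position'],s['opening'],s['grasp_force'])
ims=[np.ascontiguousarray(optics.camera(n)[:,:,::-1]) for n in ("side","scene")]
cv2.imwrite("pics/e.png",np.hstack([cv2.resize(ims[0][90:240,200:350],(400,400),interpolation=2),cv2.resize(ims[1][90:240,240:390],(400,400),interpolation=2)]))
E
```

```text
3.1333 [0.44865817 0.05189855 0.02184462] 0.030635135455804825 0.0
```

View pics/e.png

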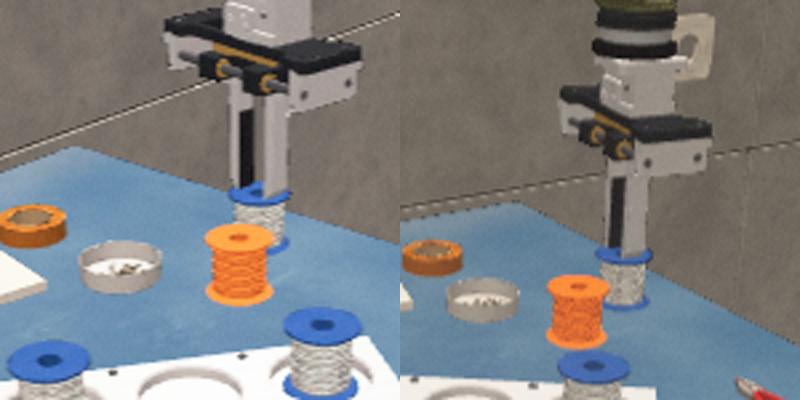

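```bash
python3 - <<'E'
from h import *
s=ctrl.observe(); p=s['position']; out=[]
for n in ("side","scene"):
    c=optics.get_calibration(n); im=np.ascontiguousarray(optics.camera(n)[:,:,::-1]); f=210/np.tan(np.radians(c['fov_y']/2))
    def pr(X):
        q=c['R']@X+c['t']; return np.array([c['cx'],c['cy']])+f*q[:2]/q[2]
    u=pr(np.r_[p[:2],.05]).astype(int); x0,y0=u-[25,35]
    big=cv2.resize(im[y0:y0+70,x0:x0+50],None,fx=8,fy=8,interpolation=cv2.INTER_CUBIC)
    for z,col in((.0218,(0,0,255)),(.05,(0,255,0))):
        a=(pr(np.r_[p[:2],z])-[x0,y0]+.5)*8; cv2.circle(big,tuple(int(t) for t in a),4,col,-1); print(n,z,a)
    out.append(big)
    for b in blobs(im,*COL['blue'],20):
        cc,r=cv2.minEnclosingCircle(onplane(c,b[:,0],.0495).astype(np.float32)); print(cv2.boundingRect(b),np.round(cc,4),r)
cv2.imwrite("pics/f.png",np.hstack(out))
s=ctrl.observe(); print(s['clock'],s['opening'],s['force'],s['grasp_force'])
E
```

```text
side 0.0218 [203.84686025 377.96292184]
side 0.05 [204.20652862 288.85726884]
(55, 328, 14, 13) [0.6558 0.6704] 0.0110884178429842
(307, 232, 27, 9) [0.3579 0.3707] 0.02321300283074379
(203, 218, 30, 15) [0.541  0.3683] 0.02771151065826416
(307, 205, 28, 14) [0.3665 0.2889] 0.02780192717909813
(286, 158, 23, 9) [0.4469 0.054 ] 0.026514505967497826
scene 0.0218 [199.14857626 368.62605823]
scene 0.05 [204.03843661 285.93964302]
(49, 277, 12, 8) [0.6404 0.6671] 0.011917861178517342
(308, 225, 17, 8) [0.3601 0.291 ] 0.023042170330882072
(314, 183, 20, 6) [0.4458 0.0565] 0.02498895861208439
3.3333 0.015022335401754357 [ 0.0667927  -0.58199686 -0.00721859] 0.0
```

View pics/f.png

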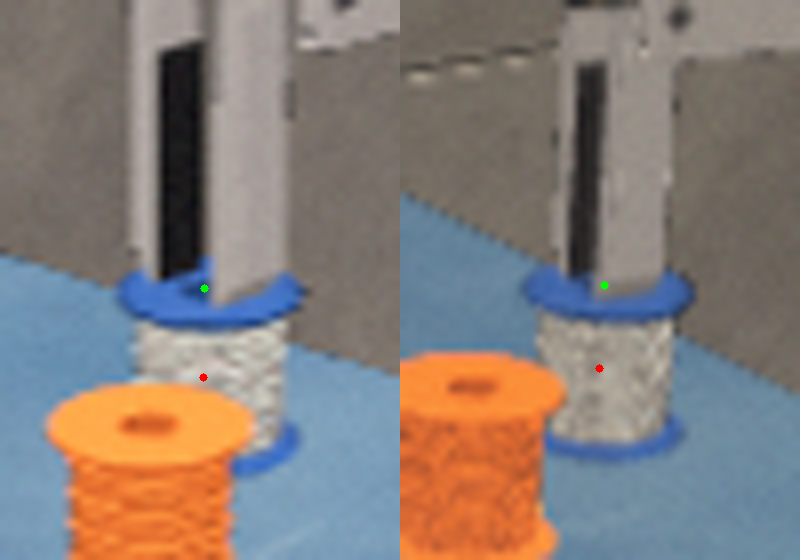

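The enlarged crop shows both fingers cutting through the top flange (around (205,288) in the left half). There's no pad force, the opening has fallen to 15 mm, and the spool hasn't moved. So nothing is gripped: the fingers aren't touching this spool at all. I'll let them finish closing before judging.

Emit:
play_rows(steps=[[[0,0,0],[0,0,0]],[[0,0,0],[0,0,0]],[[0,0,0],[0,0,0]],[[0,0,0],[0,0,0]]])

```text
clock: 3.67
position: [0.4487, 0.0519, 0.0218]
orientation: [-2.841, -1.341, -0.0]
force: [-0.4, -0.4, 0.5]
opening: 0.0008
grasp_force: 0.0
```

Emit:
play_rows(steps=[[[0,0,1.5],[0,0,0]],[[0,0,3],[0,0,0]],[[0,0,5],[0,0,0]],[[0,0,7],[0,0,0]],[[0,0,7],[0,0,0]],[[0,0,7],[0,0,0]]])

```text
clock: 4.17
position: [0.4491, 0.0519, 0.0923]
orientation: [2.841, 1.34, 0.003]
force: [-0.2, -0.1, -0.4]
opening: 0.0002
grasp_force: 0.0
```

```bash
python3 - <<'E'
from h import *
s=ctrl.observe(); print(s['clock'],s['position'],s['opening'],s['force'],s['grasp_force'])
for n in ("side","scene","wrist"):
    c=optics.get_calibration(n); im=np.ascontiguousarray(optics.camera(n)[:,:,::-1])
    for b in blobs(im,*COL['blue'],20):
        cc,r=cv2.minEnclosingCircle(onplane(c,b[:,0],.0495,n=="wrist").astype(np.float32)); print(n,cv2.boundingRect(b),np.round(cc,4),round(r,4))
E
```

```text
4.1667 [0.44905725 0.05194952 0.09234846] 0.0002084298712411168 [-0.1909241  -0.11511268 -0.39821471] 0.0
side (55, 328, 14, 13) [0.6558 0.6704] 0.0111
side (307, 232, 27, 9) [0.3579 0.3707] 0.0232
side (203, 218, 30, 15) [0.541  0.3683] 0.0277
side (307, 205, 28, 14) [0.3662 0.289 ] 0.0276
side (286, 158, 23, 9) [0.4472 0.0524] 0.0279
scene (49, 277, 12, 8) [0.6414 0.6683] 0.011
scene (303, 222, 17, 12) [0.3694 0.2907] 0.0251
scene (314, 182, 20, 7) [0.4456 0.0557] 0.0246
wrist (240, 180, 67, 74) [0.4513 0.0544] 0.0316
wrist (48, 56, 33, 51) [0.3864 0.271 ] 0.0235
wrist (11, 50, 42, 58) [0.3629 0.3012] 0.0286
```

The fingers closed fully (0.2 mm) inside the spool's outline with no force, and it stayed put when I lifted. The position was right: it agrees in three cameras. I'll retry once with a different yaw and a deeper grip, to rule out anything specific to that first grasp.

Emit:
play_rows(steps=[[[0,0,0],[0,0,7]],[[0,0,0],[0,0,14]],[[0,0,0],[0,0,21]],[[0,0,0],[0,0,28]],[[0,0,0],[0,0,35]],[[0,0,0],[0,0,40]],[[0,0,0],[0,0,40]],[[0,0,0],[0,0,40]]], gripper=1)

```text
clock: 4.98
position: [0.4483, 0.0519, 0.0912]
orientation: [-2.214, -2.228, 0.001]
force: [0.7, 0.5, -0.4]
opening: 0.0506
grasp_force: 0.0
```

Emit:
play_rows(steps=[[[0,0,0],[0,0,0]],[[0,0,0],[0,0,0]],[[0,0,0],[0,0,0]],[[0,0,0],[0,0,0]],[[0,0,0],[0,0,0]]])

```text
clock: 5.4
position: [0.4486, 0.0519, 0.0918]
orientation: [-2.212, -2.231, 0.0]
force: [-0.5, -0.2, 0.3]
opening: 0.0836
grasp_force: 0.0
```

Emit:
play_rows(steps=[[[0,0,-2],[0,0,0]],[[0,0,-4],[0,0,0]],[[0,0,-6],[0,0,0]],[[0,0,-7.6],[0,0,0]],[[0,0,-7.6],[0,0,0]],[[0,0,-7.6],[0,0,0]]])

```text
clock: 5.9
position: [0.4484, 0.0519, 0.0158]
orientation: [-2.211, -2.231, 0.001]
force: [0.1, 0.4, 0.4]
opening: 0.0936
grasp_force: 0.0
```

Emit:
play_rows(steps=[[[0,0,0],[0,0,0]],[[0,0,0],[0,0,0]],[[0,0,0],[0,0,0]],[[0,0,0],[0,0,0]],[[0,0,0],[0,0,0]],[[0,0,0],[0,0,0]],[[0,0,0],[0,0,0]],[[0,0,0],[0,0,0]]], gripper=0.3)

```text
clock: 6.57
position: [0.4487, 0.0519, 0.016]
orientation: [2.211, 2.231, 0.0]
force: [-1.1, -0.7, 3.3]
opening: 0.0536
grasp_force: 30.0
```

This time it's gripped: 53.6 mm opening at 30 N. Lift and check.

Emit:
play_rows(steps=[[[0,0,1.5],[0,0,0]],[[0,0,3.5],[0,0,0]],[[0,0,5.5],[0,0,0]],[[0,0,7.5],[0,0,0]],[[0,0,9],[0,0,0]],[[0,0,9],[0,0,0]],[[0,0,9],[0,0,0]]])

```text
clock: 7.15
position: [0.4487, 0.0519, 0.1056]
orientation: [2.211, 2.231, 0.001]
force: [-0.1, -0.6, -2.5]
opening: 0.0534
grasp_force: 30.0
```

```bash
python3 - <<'E'
from h import *
s=ctrl.observe(); print(s['clock'],s['position'],s['opening'],s['force'],s['grasp_force'])
c=optics.get_calibration("side"); im=np.ascontiguousarray(optics.camera("side")[:,:,::-1])
for b in blobs(im,*COL['blue'],20): print(cv2.boundingRect(b))
cv2.imwrite("pics/g.png",cv2.resize(im[90:240,200:350],(450,450),interpolation=2))
E
```

```text
7.15 [0.44867719 0.05190936 0.10560676] 0.05341859950019634 [-0.07474757 -0.5927344  -2.46559156] 29.99934196472168
(55, 328, 14, 13)
(307, 232, 27, 9)
(203, 218, 30, 15)
(307, 205, 28, 14)
(286, 144, 22, 6)
(285, 122, 23, 7)
```

View pics/g.png

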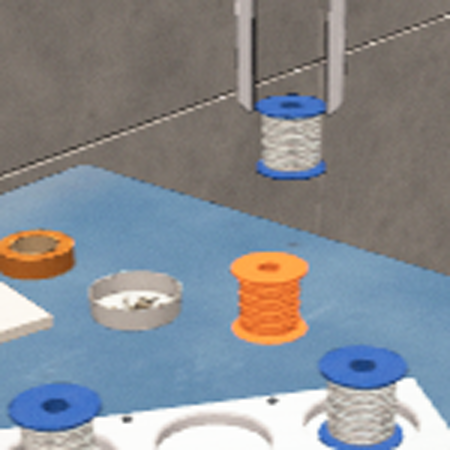

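The spool hangs upright in the jaws at (292,135), clear of the bench, and the scale of the load (2.5 N) fits. The finger tips look close to the top flange, so I'll work out how high the spool sits in the grip before carrying it.

```bash
python3 - <<'E'
from h import *
s=ctrl.observe(); print(s['clock'],s['position'],s['opening'],s['force'])
p=s['position']
for n in ("side","scene"):
    c=optics.get_calibration(n); im=np.ascontiguousarray(optics.camera(n)[:,:,::-1]); f=210/np.tan(np.radians(c['fov_y']/2))
    for z in (.02,.05,.07,.085,.09,.1056,.12,.14):
        q=c['R']@np.r_[p[:2],z]+c['t']; print(n,z,(np.array([c['cx'],c['cy']])+f*q[:2]/q[2]).round(1))
    for b in blobs(im,*COL['blue'],20): print(cv2.boundingRect(b))
E
```

```text
7.2 [0.44820698 0.05188077 0.10488536] 0.05375177041384097 [-0.44954691  0.32198417 -3.20158383]
side 0.02 [296.2 173.5]
side 0.05 [296.2 161.6]
side 0.07 [296.2 153.6]
side 0.085 [296.3 147.4]
side 0.09 [296.3 145.4]
side 0.1056 [296.3 138.9]
side 0.12 [296.3 132.8]
side 0.14 [296.4 124.3]
(55, 328, 14, 13)
(307, 232, 27, 9)
(203, 218, 30, 15)
(307, 205, 28, 14)
(286, 144, 23, 7)
(285, 122, 23, 8)
scene 0.02 [322.5 195.3]
scene 0.05 [323.2 184.3]
scene 0.07 [323.6 176.8]
scene 0.085 [323.9 171.1]
scene 0.09 [324.1 169.2]
scene 0.1056 [324.4 163.2]
scene 0.12 [324.7 157.6]
scene 0.14 [325.2 149.7]
(49, 277, 12, 8)
(302, 223, 24, 10)
(315, 149, 19, 5)
```

The spool's top sits at z≈0.138 with the TCP reading 0.105, so its underside is 16 mm below the reading, as gripped. In pictures, the finger tips end about 28 mm above the reported TCP. That explains the first miss: the fingers closed just above the flange, and the hold now is by the top rim. It is holding, so I'll carry it smoothly at about 90 mm and measure the well on the way.

Emit:
play_rows(steps=[[[-0.3,1,0],[0,0,-3]],[[-1,3,0],[0,0,-9]],[[-1.8,5,0],[0,0,-15]],[[-2.6,7,0],[0,0,-21]],[[-3.4,9,0],[0,0,-27]],[[-4.2,11,0],[0,0,-33]],[[-5,13,0],[0,0,-39]],[[-5.8,15,0],[0,0,-45]]])

```text
clock: 7.97
position: [0.3897, 0.2026, 0.1048]
orientation: [-2.9, -1.208, 0.003]
force: [0.5, 1.0, -2.3]
opening: 0.0537
grasp_force: 30.0
```

Emit:
play_rows(steps=[[[-0.8,2,0],[0,0,-6]],[[-1.6,4,0],[0,0,-12]],[[-2.3,6,0],[0,0,-17]],[[-2.9,8,0],[0,0,-21]],[[-3.1,8.8,0],[0,0,-21]],[[-3.1,8.8,0],[0,0,-21]],[[-3.1,8.8,0],[0,0,-21]]])

```text
clock: 8.55
position: [0.3595, 0.2894, 0.1052]
orientation: [3.068, 0.672, -0.002]
force: [1.2, 0.3, -2.3]
opening: 0.0537
grasp_force: 30.0
```

```bash
python3 - <<'E'
from h import *
s=ctrl.observe(); print(s['clock'],s['position'],s['orientation'],s['opening'],s['grasp_force'],s['force'],s['qpos'][5])
c=optics.get_calibration("wrist"); im=np.ascontiguousarray(optics.camera("wrist")[:,:,::-1]); cv2.imwrite("pics/h.png",im)
for k,z in (('blue',.055),('white',.015)):
    for b in blobs(im,*COL[k],60):
        P=onplane(c,b[:,0],z,True).astype(np.float32); cc,r=cv2.minEnclosingCircle(P); print(k,cv2.boundingRect(b),cc.round(4),round(r,4),cv2.minAreaRect(P))
E
```

```text
8.55 [0.35948503 0.28940858 0.10517219] [ 3.06829458e+00  6.71512088e-01 -1.81138409e-03] 0.05374803092271696 29.999361634254456 [ 1.24162058  0.32037064 -2.30721437] 1.7385346684881438Traceback (most recent call last):
  File "<stdin>", line 6, in <module>
AttributeError: 'tuple' object has no attribute 'round'. Did you mean: 'count'?
```

View pics/h.png

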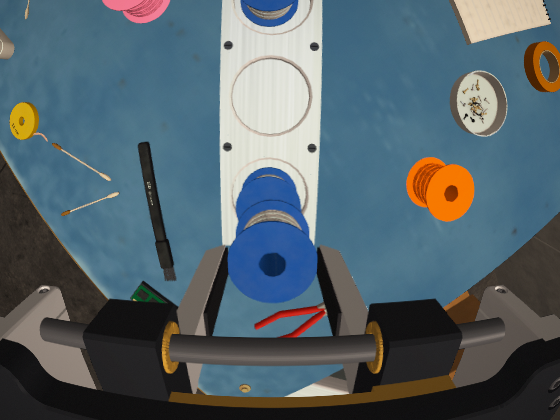

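The wrist view shows the empty middle well at (271,96), radius about 40 px. The held spool is centred between the fingers at (272,262), and the stored spools are at (265,5) and (268,180) below it.

```bash
python3 - <<'E'
from h import *
c=optics.get_calibration("wrist"); im=cv2.imread("pics/h.png")
g=cv2.cvtColor(im,cv2.COLOR_BGR2GRAY)
# rim: darkest pixel on each radial line about (271,96)
pts=[]
for a in np.radians(np.arange(0,360,4)):
    r=np.arange(34,46,.5); x=271+r*np.cos(a); y=96+r*np.sin(a)
    v=cv2.remap(g,x.astype(np.float32)[None],y.astype(np.float32)[None],cv2.INTER_LINEAR)[0]
    i=v.argmin(); pts.append((x[i],y[i]))
for z in (.015,.005):
    P=onplane(c,pts,z,True).astype(np.float32)
    A=np.c_[2*P,np.ones(len(P))]; s=np.linalg.lstsq(A,(P**2).sum(1),rcond=None)[0]; r=np.sqrt(s[2]+s[0]**2+s[1]**2)
    print(z,s[:2].round(4),r.round(4),np.std(np.hypot(*(P-s[:2]).T)-r).round(4))
for k,z in (('blue',.055),('blue',.138),('white',.015)):
    for b in blobs(im,*COL[k],300):
        P=onplane(c,b[:,0],z,True).astype(np.float32); cc,r=cv2.minEnclosingCircle(P); print(k,z,cv2.boundingRect(b),np.round(cc,4),round(r,4))
# held flange: contour lower half (rows>250)
b=max(blobs(im,*COL['blue'],300),key=cv2.contourArea)[:,0]; b=b[b[:,1]>245]
P=onplane(c,b,.139,True); A=np.c_[2*P,np.ones(len(P))]; s=np.linalg.lstsq(A,(P**2).sum(1),rcond=None)[0]; print('held',s[:2],np.sqrt(s[2]+s[0]**2+s[1]**2))
o=ctrl.observe(); print(o['clock'],o['position'])
E
```

```text
0.015 [0.4538 0.334 ] 0.0356 0.0003
0.005 [0.4543 0.3343] 0.0368 0.0003
blue 0.055 (227, 168, 91, 135) [0.3418 0.2812] 0.0635
blue 0.055 (241, 0, 57, 26) [0.5235 0.3669] 0.0226
blue 0.138 (227, 168, 91, 135) [0.3721 0.2951] 0.0434
blue 0.138 (241, 0, 57, 26) [0.4961 0.3535] 0.0154
white 0.015 (285, 384, 64, 13) [0.1441 0.1235] 0.0434
white 0.015 (457, 71, 44, 66) [0.556  0.1341] 0.0356
white 0.015 (219, 0, 103, 246) [0.4313 0.3242] 0.1286
held [0.35846961 0.28857523] 0.027255419339022313
8.6 [0.35971558 0.28909174 0.10532462]
```

Well centre is (0.454, 0.334) and the held spool is at (0.359, 0.289): go +9.5, +4.5 cm, then down 8.4 cm.

Emit:
play_rows(steps=[[[1,0.5,0],[0,0,0]],[[3,1.4,0],[0,0,0]],[[5,2.4,0],[0,0,0]],[[7,3.3,0],[0,0,0]],[[8.7,4.1,0],[0,0,0]],[[9.5,4.5,0],[0,0,0]],[[9.5,4.5,0],[0,0,0]],[[9.5,4.5,0],[0,0,0]]])

```text
clock: 9.27
position: [0.4547, 0.3338, 0.1053]
orientation: [3.07, 0.667, -0.002]
force: [-0.2, 0.5, -2.1]
opening: 0.0539
grasp_force: 30.0
```

Emit:
play_rows(steps=[[[0,0,-1],[0,0,0]],[[0,0,-2.5],[0,0,0]],[[0,0,-4],[0,0,0]],[[0,0,-5.5],[0,0,0]],[[0,0,-6.5],[0,0,0]],[[0,0,-7],[0,0,0]],[[0,0,-7],[0,0,0]],[[0,0,-7],[0,0,0]]])

```text
clock: 9.93
position: [0.4547, 0.3349, 0.0362]
orientation: [-3.07, -0.667, -0.001]
force: [-0.1, -0.4, -1.7]
opening: 0.0535
grasp_force: 30.0
```

Emit:
play_rows(steps=[[[0,0,-0.4],[0,0,0]],[[0,0,-0.8],[0,0,0]],[[0,0,-1.1],[0,0,0]],[[0,0,-1.3],[0,0,0]],[[0,0,-1.3],[0,0,0]],[[0,0,-1.3],[0,0,0]]])

```text
clock: 10.43
position: [0.4546, 0.3349, 0.0228]
orientation: [3.07, 0.667, -0.0]
force: [-0.8, -0.2, -2.4]
opening: 0.0538
grasp_force: 30.0
```

Emit:
play_rows(steps=[[[0,0,-0.1],[0,0,0]],[[0,0,-0.2],[0,0,0]],[[0,0,-0.2],[0,0,0]],[[0,0,-0.2],[0,0,0]]])

```text
clock: 10.77
position: [0.4548, 0.335, 0.0211]
orientation: [-3.07, -0.667, -0.001]
force: [0.7, -0.5, -1.1]
opening: 0.0537
grasp_force: 30.0
```

```bash
python3 - <<'E'
from h import *
s=ctrl.observe(); print(s['clock'],s['position'],s['opening'],s['force'])
ims=[np.ascontiguousarray(optics.camera(n)[:,:,::-1]) for n in ("side","scene")]
cv2.imwrite("pics/i.png",np.hstack([cv2.resize(ims[0][130:280,185:365],(400,333),interpolation=2),cv2.resize(ims[1][150:300,180:360],(400,333),interpolation=2)]))
E
```

```text
10.7667 [0.45480247 0.33498659 0.02107222] 0.05374794994514315 [ 0.6749734  -0.48061194 -1.08140934]
```

View pics/i.png

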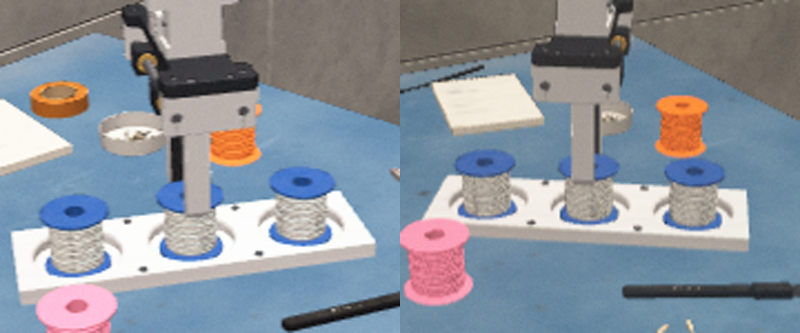

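The spool stands in the middle well at (190,222) and (588,190) in the two halves, upright, with its top level with the neighbours. The load has started to come off onto the floor. Release, then go straight up.

Emit:
play_rows(steps=[[[0,0,0],[0,0,0]],[[0,0,0],[0,0,0]],[[0,0,0],[0,0,0]],[[0,0,0],[0,0,0]],[[0,0,0],[0,0,0]],[[0,0,0],[0,0,0]],[[0,0,0],[0,0,0]],[[0,0,0],[0,0,0]]], gripper=1)

```text
clock: 11.53
position: [0.4547, 0.3349, 0.0208]
orientation: [3.07, 0.667, -0.0]
force: [-0.1, -0.5, 0.0]
opening: 0.0946
grasp_force: 0.0
```

Emit:
play_rows(steps=[[[0,0,1],[0,0,0]],[[0,0,3],[0,0,0]],[[0,0,5],[0,0,0]],[[0,0,7],[0,0,0]],[[0,0,9],[0,0,0]],[[0,0,10],[0,0,0]],[[0,0,10],[0,0,0]],[[0,0,10],[0,0,0]]])

```text
clock: 12.2
position: [0.4546, 0.3349, 0.1207]
orientation: [-3.07, -0.667, -0.0]
force: [-0.2, 0.3, -0.4]
opening: 0.0938
grasp_force: 0.0
```

```bash
python3 - <<'E'
from h import *
s=ctrl.observe(); print(s['clock'],s['position'],s['opening'],s['force'])
ims=[]
for n in ("side","scene"):
    c=optics.get_calibration(n); im=np.ascontiguousarray(optics.camera(n)[:,:,::-1]); ims.append(im)
    for b in blobs(im,*COL['blue'],40):
        cc,r=cv2.minEnclosingCircle(onplane(c,b[:,0],.0545).astype(np.float32)); print(n,cv2.boundingRect(b),np.round(cc,4),round(r,4))
cv2.imwrite("pics/j.png",np.hstack([cv2.resize(ims[0][130:280,185:365],(400,333),interpolation=2),cv2.resize(ims[1][150:300,180:360],(400,333),interpolation=2)]))
E
```

```text
12.2 [0.45461344 0.33488236 0.12074338] 0.09375404684406949 [-0.19392435  0.2806478  -0.44541516]
side (55, 328, 14, 13) [0.6514 0.6752] 0.011
side (203, 218, 30, 15) [0.538  0.3769] 0.0272
side (256, 211, 29, 15) [0.4525 0.3363] 0.0273
side (307, 205, 28, 14) [0.3653 0.2983] 0.0272
scene (49, 277, 12, 8) [0.6334 0.6723] 0.0111
scene (300, 222, 26, 12) [0.3643 0.2988] 0.0258
```

View pics/j.png

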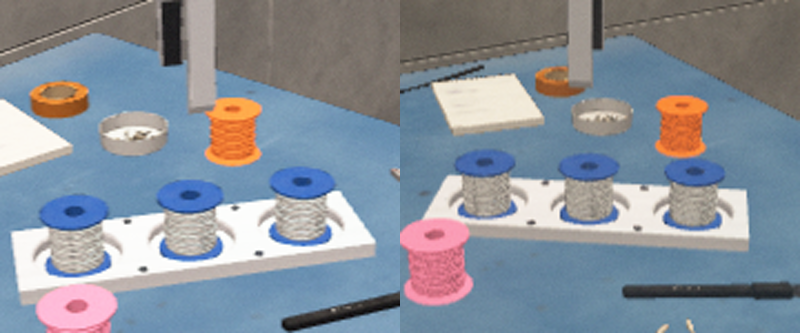

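The final picture shows all three spools upright in their wells, with the new one in the middle at (190,195) and (588,167). The two stored ones are unmoved in the side view and the open fingers are well clear.

```bash
python3 -c "
from station import ticket
print(ticket.sign_off())"
```

```text
the job is handed in; nothing more can be done
None
```

The loose blue spool now stands upright on the floor of the rack's middle well and the two stored spools are undisturbed; the first grasp closed just above the spool without touching it, the second held, and I handed in at about 12.3 s (the sign-off gave no verdict).

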